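# Put the spare backing plate away in the wide drawer

### The job

Of the two low single-drawer units standing side by side, pull the drawer of the wider one out as far as it goes, then lay the spare backing plate (the dark disc with a short threaded hub) flat inside it and leave the drawer fully open. Set the plate down, do not drop it, and keep the drawer of the narrower unit shut.

Things in the scene. Friction and masses are not known exactly. Their poses are not given: they have to be found in the camera images.
- wide_drawer (a joint): Drawer of the wider of two low grey drawer units (210 mm wide, 190 deep, 78 high; fixed to the table side by side in either order, fronts to the robot, turned up to 9 degrees). Value in m: 0 shut, grows as it is pulled out, stop at 0.140; 1.5 N friction, stays where left. Inside 186 mm wide, floor 14 mm above the table, walls 44 mm high, front panel's top 72 mm above the table.
- wide_handle (a point): Middle of the wide drawer's steel bow handle; moves with it. A level bar 10 mm thick, 80 long, 52 mm above the table, 40 mm in front of the drawer front (35 mm gap behind). Axes: x into the unit (pull along -x), y along the bar, z up. The drawer's inside starts at x 0.052; fully open, it is clear of the unit's top up to x 0.188 (middle 0.118); its floor is at z -0.038.
- backing_plate: Spare backing plate lying on the table to the left of the drawer units: a dark disc 75 mm across and 14 mm thick with a round hub 16 mm across standing up from its middle, from 14 to 26 mm above the underside; 75 g or so. Grip it by the hub from above. Origin: centre of its underside, z up.
- narrow_drawer (a joint): Drawer of the narrower unit (130 mm wide, same height and same handle). Value in m: 0 shut, grows as it is pulled out. It is to stay shut.
Not all that is in view belongs to the job. What is shaped like the backing_plate but blue or yellow is not meant.

How it is judged:
On the way:
1. the wide drawer is pulled out to its stop (at least 125 of 140 mm) (value of joint wide_drawer above 0.125 m), for 0.2 s.
At the end, for the whole second after the job is handed in: Wide drawer still and open at least 115 of 140 mm; plate at rest inside it, hub up, flat within 10 degrees, underside under 10 mm above the drawer floor, centre 80 to 180 mm behind the handle and within 65 mm of the middle line; narrow drawer open less than 15 mm (x of backing_plate in the frame of wide_handle between 0.08 and 0.18 m and y of backing_plate in the frame of wide_handle between -0.065 and 0.065 m and z of backing_plate in the frame of wide_handle below -0.028 m and angle between backing_plate's own z axis and vertical below 0.17 rad and linear speed of backing_plate below 0.02 m/s and value of joint wide_drawer above 0.115 m and velocity of joint wide_drawer between -0.01 and 0.01 m/s and value of joint narrow_drawer below 0.015 m); the robot touches nothing.
It fails at once if the narrow drawer is pulled out by more than 30 mm (value of joint narrow_drawer above 0.03 m).
It fails at once if the backing plate is dropped (falls untouched by the fingers faster than 1 m/s, about 50 mm of fall) (contact force between backing_plate and the fingers below 0.05 N and linear speed of backing_plate above 1 m/s).
It also fails if it takes over 64 s, if anything falls off the work surface, if the arm or the gripper's body presses on something with over 40 N, if the wrist force passes 120 N, or if a joint passes its speed limit or range.

### The arm

A 7-joint arm with a two-finger parallel gripper is mounted at the origin on a cart in front of the work surface, level with it; the furniture and walls round the work are solid. World frame = base frame: x ahead of the robot, y to its left, z up, the work surface at z = 0. Lengths are in m, angles in rad, forces in N, time in s.
With the tool pointing down it reaches from about 0.425 to 0.95 m from the base axis. Payload 4.7 kg.
Tool frame: the origin (TCP) lies midway between the tips of the shut fingers; the grasp point (between the pads) lies 19 mm behind it; z points along the fingers, y is the line along which they close (so a half turn about z gives the same grasp; the last joint's range is limited). The gripper opens to 85 mm and grips with 20 to 120 N. Pads are 22 mm wide; open, the fingers measure 114 mm over their backs; the gripper's body (76 mm by 85 mm) begins 54 mm behind the grasp point. The pads swing forward as they close: fully open they stand 13 mm farther back than shut.
Start: joints at [1.295, 0.469, -0.049, 1.532, 0.024, 1.141, -0.082], TCP at [0.165, -0.655, 0.231] pointing down, gripper open.
Joint ranges: [-2.59, 2.59], [-0.33, 1.99], [-1.39, 1.29], [0.1, 2.45], [-1.04, 4.18], [0.21, 1.99], [-2.66, 2.66]. Speed limits (rad/s): [2.57, 2.57, 3.14, 3.14, 3.14, 3.14, 3.14].

### API

Orientations are given as a 3x3 rotation matrix whose columns are the frame's x, y, z axes.
In Python, from workcell import * gives the robot as it stands.
- The arm moves only by the tool send_rows, never from a script. Its arguments are lists of equal length, an entry for each row: "fingers": the closure, from -1 (fully open) to 1 (shut); "xyz": the shift along the tool's x, y, z normalised to -1 to 1, where 1 is 0.02 m, a list of three; "turn": the turn about the tool's z normalised to -1 to 1, where 1 is 180 degrees. In form: {"fingers": [fingers, ...], "xyz": [[dx, dy, dz], ...], "turn": [turn, ...]}. A call has exactly 5 rows; each row shifts and turns the commanded pose from where the row before left it, along the tool's axes as they then stand; what a row does not reach is not made up. A row lasts 1/12 s, in which the tool goes at most 41.7 mm and 7.16 degrees, less where a joint would pass 70% of its speed; a pose out of reach is approached as far as the arm can. A call with a number of a shift or a turn outside -1 to 1 is refused whole. A call with a gripper value outside its range is refused whole. The fingers move at their own pace and stop on an object; "force" is the grip in N (left out, the last holds). Time passes only in rows, so rows that do not move let the fingers close, or fill a call up. It gives the time, the measured TCP pose, the force, the opening and the grip force at its end, in the units of the state.
- observe(): the state, without advancing time (a new reading comes with each control period).
- get_image(name): name is "scene" or "top" or "wrist"; returns (picture, depth): 420x560x3 uint8, blue, green, red; 420x560 float32, m along the optical axis (not along the pixel's ray), 0 where there is no reading.
- calibration(name): a dict with "fx", "fy", "cx", "cy" (pixels), "distortion" ([k1, k2, p1, p2, k3] as OpenCV has them; the pictures are not rectified), "rvec" (rotation vector, rad) and "tvec" (3), from world to camera coordinates, as OpenCV has them; the wrist camera has in their place "mount" (4x4, takes a point from camera to tool coordinates, whose origin is the TCP and whose axes are the flange's). Camera axes: x right, y down, z forward; pixel columns grow to the right and rows downward; lengths in m; the calibration is good to about 2 mm. A picture is of the moment at which its call begins: read the wrist's pose just before it. calibration takes no time and is no camera call.
- job_done(): hands the job in; it is judged then, once.
The state is a dict: "t": time; "joint_positions": joint angles; "qd": joint speeds; "joint_torque": joint torques, N m; "eef_pos": TCP position; "ee_rot": TCP orientation; "ft_force": force on the tool from outside, world axes, zero at the start; "ft_torque": the same for the moment, N m; "grip_width": opening from 0.0 (shut) to 1.0 (fully open); "grasp_force": force on a finger pad.
Only numpy, scipy, OpenCV 4.12 (cv2) and the standard library are available. Lean on these libraries where they do the work, as an engineer would, in place of code of your own. Each camera call takes 0.05 s, during which the arm holds its last target. There are 200 camera calls.

## Working session

There is one attempt and no reset: what is moved stays moved. The work goes in short steps, Python scripts to look and compute and a tool call to move; the robot and the scene stay as the last step left them, time stands still between calls to the robot, and variables do not carry over. Pictures are saved under pics/ and viewed, at most 10 in all, crops included, and the job is handed in when it is done.

Besides the shell and the picture viewer there is one more tool, called after "Request:" as name(argument=value, ...) on one line, values as JSON. send_rows: Moves the arm, as the interface text tells. Scaled input: -1 to 1 covers 0.02 m each way for a shift and 180 degrees each way for a turn. Its arguments: {"type":"object","properties":{"fingers":{"type":"array"},"xyz":{"type":"array"},"turn":{"type":"array"},"force":{"type":"number"}},"required":["fingers","xyz","turn"]}

```bash
mkdir -p pics; ls
cat > h.py <<'E'
from workcell import *
import numpy as np, cv2
def cam(n):
    s=observe(); im,d=get_image(n); c=calibration(n)
    K=np.array([[c["fx"],0,c["cx"]],[0,c["fy"],c["cy"]],[0,0,1.]]); D=np.array(c["distortion"])
    T=np.eye(4)
    if "mount" in c:
        W=np.eye(4); W[:3,:3]=np.array(s["ee_rot"]); W[:3,3]=s["eef_pos"]; T=W@np.array(c["mount"])
    else:
        R=cv2.Rodrigues(np.array(c["rvec"],float))[0]; T[:3,:3]=R.T; T[:3,3]=-R.T@np.array(c["tvec"],float).ravel()
    h,w=d.shape; uv=np.stack(np.meshgrid(np.arange(w),np.arange(h)),-1).reshape(-1,1,2).astype(np.float64)
    n_=cv2.undistortPoints(uv,K,D).reshape(h,w,2)
    P=np.concatenate([n_*d[...,None],d[...,None]],-1)@T[:3,:3].T+T[:3,3]
    P[d==0]=np.nan
    return im,d,P
E
python3 - <<'E'
from h import *
s=observe(); print(s["t"],s["eef_pos"],np.round(s["ee_rot"],3).tolist(),s["grip_width"])
for n in("top","scene"):
    im,d,P=cam(n); cv2.imwrite(f"pics/{n}0.png",im); np.save(n+"0.npy",P)
E
```

```text
pics
0.0 [ 0.16477527 -0.65396274  0.23024277] [[0.97, 0.244, -0.001], [0.244, -0.97, 0.002], [-0.0, -0.002, -1.0]] 1.000897865410456
```

View pics/top0.png

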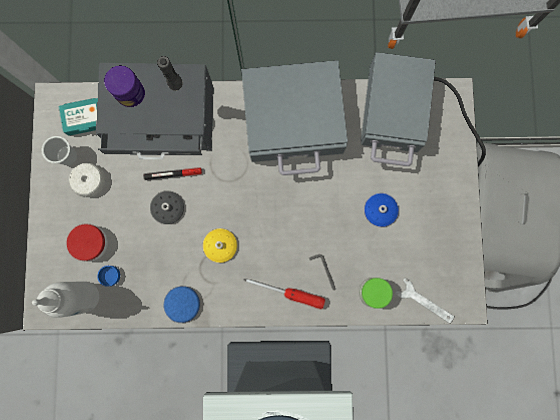

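View pics/scene0.png

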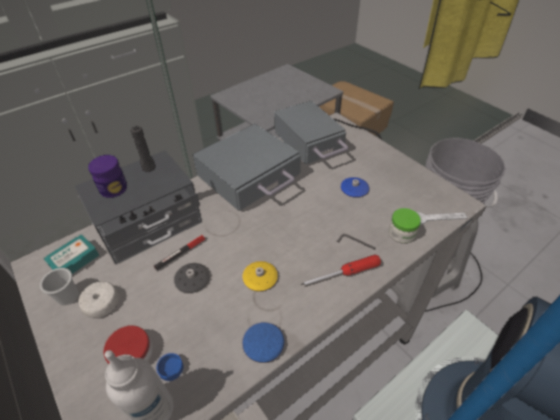

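The top view shows the wide unit at about (295,110) with its handle bar at (300,171). The narrow unit is at (400,100), and the dark plate at (167,208) has its hub in the middle. Image up is +x.

Run:
```python
from h import *
P=np.load("top0.npy"); im=cv2.imread("pics/top0.png")
def box(u0,u1,v0,v1,z0,z1):
    Q=P[v0:v1,u0:u1].reshape(-1,3); m=(Q[:,2]>z0)&(Q[:,2]<z1); return Q[m]
h=box(268,332,150,182,.040,.066)
print("handle pts",len(h)); 
# unit top plane: orientation through minAreaRect
for nm,b in (("wide",(235,355,55,170)),("narrow",(358,442,45,160))):
    Q=box(*b,.066,.1); r=cv2.minAreaRect(Q[:,:2].astype(np.float32)); print(nm,r,np.median(Q[:,2])); print(cv2.boxPoints(r).round(3).tolist())
for nm,b in (("hw",(270,332,150,185)),("hn",(365,425,140,172))):
    Q=box(*b,.04,.064); r=cv2.minAreaRect(Q[:,:2].astype(np.float32)); print(nm,len(Q),r,cv2.boxPoints(r).round(3).tolist())
Q=box(145,190,185,230,.008,.018);print("disc",len(Q),cv2.minEnclosingCircle(Q[:,:2].astype(np.float32)),np.median(Q,0))
Q=box(145,190,185,230,.020,.035);print("hub",len(Q),np.median(Q,0) if len(Q) else 0)
print("px res",P[208,167],P[208,168],"table z",np.nanmedian(P[220:300,240:260,2]))
```

```text
handle pts 490
wide ((0.7573662400245667, -0.04016774892807007), (0.19264107942581177, 0.21001173555850983), 4.754897594451904) 0.07892452105286019
[[0.652999997138977, 0.0560000017285347], [0.6700000166893005, -0.15299999713897705], [0.8619999885559082, -0.13699999451637268], [0.8450000286102295, 0.07199999690055847]]
narrow ((0.774776041507721, -0.26905301213264465), (0.13284756243228912, 0.19204090535640717), 81.29582977294922) 0.07879372369808202
[[0.6700000166893005, -0.3199999928474426], [0.8600000143051147, -0.3490000069141388], [0.8799999952316284, -0.21799999475479126], [0.6899999976158142, -0.1889999955892563]]
hw 473 ((0.6410825252532959, -0.05653594434261322), (0.04665948450565338, 0.1325640082359314), 5.028022766113281) [[0.6119999885559082, 0.007000000216066837], [0.6240000128746033, -0.125], [0.6700000166893005, -0.12099999934434891], [0.6589999794960022, 0.012000000104308128]]
hn 494 ((0.6609155535697937, -0.25705647468566895), (0.058941327035427094, 0.1223672404885292), 0.31300556659698486) [[0.6309999823570251, -0.19599999487400055], [0.6320000290870667, -0.3179999887943268], [0.6909999847412109, -0.3179999887943268], [0.6899999976158142, -0.19599999487400055]]
disc 783 ((0.5545980334281921, 0.24296878278255463), 0.03770729899406433) [0.55303359 0.2413986  0.01325199]
hub 41 [0.55432466 0.24342286 0.02529002]
px res [0.54938739 0.23843587 0.0245713 ] [0.550185   0.237619   0.01849545] table z 0.0010936379298157606
```

Request:
send_rows(fingers=[-1, -1, -1, -1, -1], xyz=[[0, 0, 0], [0, 0, 0], [0, 0, 0], [0, 0, 0], [0, 0, 0]], turn=[-0.03, -0.03, -0.03, -0.03, -0.03])

```text
t: 0.52
eef_pos: [0.1648, -0.6542, 0.2307]
ee_rot: [[0.75, 0.661, -0.0], [0.661, -0.75, 0.001], [0.0, -0.001, -1.0]]
ft_force: [-0.5, 0.6, 0.0]
grip_width: 0.998
grasp_force: 0.0
```

Run:
```python
from h import *
s=observe(); print(s["t"],s["eef_pos"],np.degrees(np.arctan2(s["ee_rot"][1][0],s["ee_rot"][0][0])),np.round(s["joint_positions"],2))
P=np.load("top0.npy")
a=np.radians(4.75);R=np.array([[np.cos(a),-np.sin(a)],[np.sin(a),np.cos(a)]])
Q=P[150:185,262:340].reshape(-1,3); Q=Q[(Q[:,2]>.044)&(Q[:,2]<.064)]; L=(Q[:,:2]-[0.6615,-0.0485])@R
m=L[:,0]<-0.012; L=L[m]; print(len(L)); print(np.histogram(L[:,0],np.arange(-.055,0,.005)),np.percentile(L[:,1],[1,5,50,95,99]))
```

```text
0.5167 [ 0.16479911 -0.65421929  0.23068492] 41.40806663727491 [ 1.37  0.47 -0.15  1.53  0.08  1.15  0.35]
278
(array([ 0,  0, 79, 94, 28, 23, 21, 22, 11,  0]), array([-0.055, -0.05 , -0.045, -0.04 , -0.035, -0.03 , -0.025, -0.02 ,
       -0.015, -0.01 , -0.005])) [-0.04335829 -0.04161364  0.00152634  0.04288602  0.04488048]
```

Request:
send_rows(fingers=[-1, -1, -1, -1, -1], xyz=[[0, 0, 0], [0, 0, 0], [0, 0, 0], [0, 0, 0], [0, 0, 0]], turn=[-0.0296, -0.0296, -0.0296, -0.0296, -0.0296])

```text
t: 0.93
eef_pos: [0.1648, -0.6542, 0.2307]
ee_rot: [[0.374, 0.927, -0.0], [0.927, -0.374, 0.001], [0.001, -0.001, -1.0]]
ft_force: [-0.9, 0.2, 0.3]
grip_width: 1.0
grasp_force: 0.0
```

Request:
send_rows(fingers=[-1, -1, -1, -1, -1], xyz=[[0, 0, 0], [0, 0, 0], [0, 0, 0], [0, 0, 0], [0, 0, 0]], turn=[-0.0296, -0.0296, -0.0296, -0.0296, -0.0296])

```text
t: 1.35
eef_pos: [0.1647, -0.6543, 0.2307]
ee_rot: [[-0.082, 0.997, -0.0], [0.997, 0.082, 0.001], [0.001, -0.0, -1.0]]
ft_force: [-0.2, -0.5, -0.1]
grip_width: 1.003
grasp_force: 0.0
```

Request:
send_rows(fingers=[-1, -1, -1, -1, -1], xyz=[[0.7, 0.63, 0], [0.7, 0.63, 0], [0.7, 0.63, 0], [0.7, 0.63, 0], [0.7, 0.63, 0]], turn=[0, 0, 0, 0, 0])

```text
t: 1.77
eef_pos: [0.2226, -0.5789, 0.2307]
ee_rot: [[-0.077, 0.997, -0.0], [0.997, 0.077, 0.001], [0.001, -0.0, -1.0]]
ft_force: [0.3, -0.2, 0.9]
grip_width: 1.001
grasp_force: 0.0
```

Request:
send_rows(fingers=[-1, -1, -1, -1, -1], xyz=[[0.7, 0.63, 0], [0.7, 0.63, 0], [0.7, 0.63, 0], [0.7, 0.63, 0], [0.7, 0.63, 0]], turn=[0, 0, 0, 0, 0])

```text
t: 2.18
eef_pos: [0.28, -0.5042, 0.2309]
ee_rot: [[-0.077, 0.997, -0.0], [0.997, 0.077, 0.001], [0.001, -0.0, -1.0]]
ft_force: [0.1, 0.4, 0.1]
grip_width: 0.994
grasp_force: 0.0
```

Request:
send_rows(fingers=[-1, -1, -1, -1, -1], xyz=[[0.7, 0.63, 0], [0.7, 0.63, 0], [0.7, 0.63, 0], [0.7, 0.63, 0], [0.7, 0.63, 0]], turn=[0, 0, 0, 0, 0])

```text
t: 2.6
eef_pos: [0.3374, -0.4296, 0.2309]
ee_rot: [[-0.077, 0.997, -0.001], [0.997, 0.077, 0.001], [0.001, -0.001, -1.0]]
ft_force: [-0.8, -0.2, 0.0]
grip_width: 0.999
grasp_force: 0.0
```

Request:
send_rows(fingers=[-1, -1, -1, -1, -1], xyz=[[0.7, 0.63, 0], [0.7, 0.63, 0], [0.7, 0.63, 0], [0.7, 0.63, 0], [0.7, 0.63, 0]], turn=[0, 0, 0, 0, 0])

```text
t: 3.02
eef_pos: [0.3948, -0.355, 0.2309]
ee_rot: [[-0.077, 0.997, -0.001], [0.997, 0.077, 0.0], [0.0, -0.001, -1.0]]
ft_force: [-0.7, -0.0, -0.9]
grip_width: 1.0
grasp_force: 0.0
```

Request:
send_rows(fingers=[-1, -1, -1, -1, -1], xyz=[[0.7, 0.63, 0], [0.7, 0.63, 0], [0.7, 0.63, 0], [0.7, 0.63, 0], [0.7, 0.63, 0]], turn=[0, 0, 0, 0, 0])

```text
t: 3.43
eef_pos: [0.4522, -0.2805, 0.231]
ee_rot: [[-0.077, 0.997, -0.001], [0.997, 0.077, 0.0], [0.0, -0.001, -1.0]]
ft_force: [-1.0, 0.2, -0.0]
grip_width: 0.999
grasp_force: 0.0
```

Request:
send_rows(fingers=[0.3, 0.3, 0.3, 0.3, 0.3], xyz=[[0.7, 0.63, 0], [0.7, 0.63, 0], [0.7, 0.63, 0], [0.7, 0.63, 0], [0.7, 0.63, 0]], turn=[0, 0, 0, 0, 0])

```text
t: 3.85
eef_pos: [0.5096, -0.2059, 0.2309]
ee_rot: [[-0.077, 0.997, -0.001], [0.997, 0.077, 0.0], [0.0, -0.001, -1.0]]
ft_force: [0.4, 0.3, 0.5]
grip_width: 0.354
grasp_force: 0.0
```

Request:
send_rows(fingers=[0.3, 0.3, 0.3, 0.3, 0.3], xyz=[[0.7, 0.63, 0], [0.7, 0.63, 0], [0.7, 0.63, 0], [0.7, 0.63, 0], [0.7, 0.63, 0]], turn=[0, 0, 0, 0, 0])

```text
t: 4.27
eef_pos: [0.567, -0.1313, 0.2309]
ee_rot: [[-0.077, 0.997, -0.001], [0.997, 0.077, 0.0], [0.0, -0.001, -1.0]]
ft_force: [-0.8, 0.4, -0.2]
grip_width: 0.349
grasp_force: 0.0
```

Request:
send_rows(fingers=[0.3, 0.3, 0.3, 0.3, 0.3], xyz=[[0.7, 0.63, 0], [0.7, 0.63, 0], [0.7, 0.63, 0], [0.7, 0.6, 0], [0, 0, 0]], turn=[0, 0, 0, 0, 0])

```text
t: 4.68
eef_pos: [0.6135, -0.0679, 0.2311]
ee_rot: [[-0.082, 0.997, 0.001], [0.997, 0.082, 0.003], [0.003, 0.001, -1.0]]
ft_force: [-0.1, 1.4, 0.3]
grip_width: 0.352
grasp_force: 0.0
```

Run:
```python
from h import *
s=observe(); print(s["t"],s["eef_pos"],s["grip_width"],np.round(s["joint_positions"],2))
im,d,P=cam("wrist"); cv2.imwrite("pics/w1.png",im); np.save("w1.npy",P)
```

```text
4.6833 [ 0.61351303 -0.06789305  0.23105422] 0.35242407435354683 [ 0.49  0.44 -0.61  1.65  0.27  1.13 -0.11]
```

View pics/w1.png

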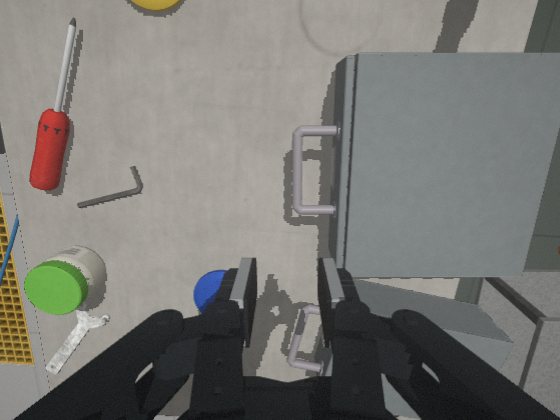

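The wrist view shows the wide handle bar at column 297, rows 130-212, and the drawer front at about column 345.

Run:
```python
from h import *
P=np.load("w1.npy")
Q=P[115:225,285:306].reshape(-1,3); Q=Q[(Q[:,2]>.045)&(Q[:,2]<.065)][:,:2]
r=cv2.minAreaRect(Q.astype(np.float32)); print(len(Q),r,np.median(Q,0))
L=P[130:212:1,297]; L=L[(L[:,2]>.045)]; 
E_=P[70:270,350:540].reshape(-1,3);E_=E_[E_[:,2]>.07];r2=cv2.minAreaRect(E_[:,:2].astype(np.float32));print(r2,cv2.boxPoints(r2).round(3).tolist())
s=observe();R=np.array(s["ee_rot"]);print(s["eef_pos"])
q=np.array([*r[0],0.033]);print("tool delta to grasp /0.02:",(R.T@(q-s["eef_pos"])/0.02).round(2))
```

```text
913 ((0.6246169209480286, -0.053925011307001114), (0.013488730415701866, 0.0898827612400055), 5.345703601837158) [ 0.62275487 -0.05091046]
((0.7602403163909912, -0.044769056141376495), (0.1870444267988205, 0.18865004181861877), 4.957912445068359) [[0.6589999794960022, 0.04100000113248825], [0.675000011920929, -0.1469999998807907], [0.8619999885559082, -0.13099999725818634], [0.8450000286102295, 0.05700000002980232]]
[ 0.61250429 -0.07008177  0.23085104]
tool delta to grasp /0.02: [0.74 0.67 9.89]
```

Request:
send_rows(fingers=[0.3, 0.3, 0.3, 0.3, 0.3], xyz=[[0.4, 0.32, 0.8], [0.42, 0.32, 0.8], [0, 0, 0.8], [0, 0, 0.8], [0, 0, 0.8]], turn=[0, 0, 0, 0, 0])

```text
t: 5.15
eef_pos: [0.6229, -0.0565, 0.1502]
ee_rot: [[-0.076, 0.997, -0.001], [0.997, 0.076, -0.001], [-0.001, -0.001, -1.0]]
ft_force: [0.6, 0.3, 0.6]
grip_width: 0.35
grasp_force: 0.0
```

Request:
send_rows(fingers=[0.3, 0.3, 0.3, 0.3, 0.3], xyz=[[0, 0, 0.7], [0, 0, 0.7], [0, 0, 0.7], [0, 0, 0], [0, 0, 0]], turn=[0, 0, 0, 0, 0])

```text
t: 5.57
eef_pos: [0.6232, -0.0553, 0.1086]
ee_rot: [[-0.077, 0.997, -0.002], [0.997, 0.077, -0.0], [0.0, -0.002, -1.0]]
ft_force: [0.6, 0.7, -0.5]
grip_width: 0.348
grasp_force: 0.0
```

Request:
send_rows(fingers=[0.3, 0.3, 0.3, 0.3, 0.3], xyz=[[0, 0, 0.75], [0, 0, 0.75], [0, 0, 0.75], [0, 0, 0.75], [0, 0, 0.75]], turn=[0, 0, 0, 0, 0])

```text
t: 5.98
eef_pos: [0.6249, -0.055, 0.035]
ee_rot: [[-0.077, 0.997, 0.003], [0.997, 0.077, -0.0], [-0.0, 0.003, -1.0]]
ft_force: [0.4, -0.5, 0.4]
grip_width: 0.348
grasp_force: 0.0
```

Request:
send_rows(fingers=[1, 1, 1, 1, 1], force=50, xyz=[[0, 0, 0], [0, 0, 0], [0, 0, 0], [0, 0, 0], [0, 0, 0]], turn=[0, 0, 0, 0, 0])

```text
t: 6.4
eef_pos: [0.6232, -0.0551, 0.0344]
ee_rot: [[-0.077, 0.997, -0.001], [0.997, 0.077, -0.0], [-0.0, -0.001, -1.0]]
ft_force: [-1.5, 0.6, -6.2]
grip_width: 0.094
grasp_force: 48.6
```

Request:
send_rows(fingers=[1, 1, 1, 1, 1], xyz=[[0, -0.3, 0], [0, -0.6, 0], [0, -0.7, 0], [0, -0.7, 0], [0, -0.7, 0]], turn=[0, 0, 0, 0, 0])

```text
t: 6.82
eef_pos: [0.5637, -0.0601, 0.0344]
ee_rot: [[-0.077, 0.997, 0.002], [0.997, 0.077, -0.0], [-0.0, 0.002, -1.0]]
ft_force: [2.0, -0.2, -11.8]
grip_width: 0.096
grasp_force: 49.3
```

Request:
send_rows(fingers=[1, 1, 1, 1, 1], xyz=[[0, -0.7, 0], [0, -0.7, 0], [0, -0.7, 0], [0, -0.6, 0], [0, -0.5, 0]], turn=[0, 0, 0, 0, 0])

```text
t: 7.23
eef_pos: [0.4992, -0.0654, 0.0343]
ee_rot: [[-0.077, 0.997, 0.001], [0.997, 0.077, -0.001], [-0.001, 0.001, -1.0]]
ft_force: [2.0, -1.6, -13.0]
grip_width: 0.099
grasp_force: 49.2
```

Request:
send_rows(fingers=[1, 1, 1, 1, 1], xyz=[[0, -0.4, 0], [0, -0.3, 0], [0, -0.1, 0], [0, 0, 0], [0, 0, 0]], turn=[0, 0, 0, 0, 0])

```text
t: 7.65
eef_pos: [0.4837, -0.0667, 0.0343]
ee_rot: [[-0.076, 0.997, -0.001], [0.997, 0.076, -0.001], [-0.001, -0.002, -1.0]]
ft_force: [-1.8, -5.2, -10.0]
grip_width: 0.095
grasp_force: 49.5
```

Request:
send_rows(fingers=[0.3, 0.3, 0.3, 0.3, 0.3], xyz=[[0, 0, 0], [0, 0, 0], [0, 0, 0], [0, 0, -0.4], [0, 0, -0.8]], turn=[0, 0, 0, 0, 0])

```text
t: 8.07
eef_pos: [0.4837, -0.0649, 0.0583]
ee_rot: [[-0.078, 0.997, -0.002], [0.997, 0.078, 0.001], [0.001, -0.002, -1.0]]
ft_force: [-0.2, 0.2, 0.5]
grip_width: 0.353
grasp_force: 0.0
```

Request:
send_rows(fingers=[0.3, 0.3, 0.3, 0.3, 0.3], xyz=[[0, 0, -1], [0, 0, -1], [0, 0, -1], [0, 0, -1], [0, 0, -1]], turn=[0, 0, 0, 0, 0])

```text
t: 8.48
eef_pos: [0.4846, -0.0649, 0.1604]
ee_rot: [[-0.078, 0.997, 0.002], [0.997, 0.078, 0.0], [0.0, 0.002, -1.0]]
ft_force: [0.2, -0.8, -0.5]
grip_width: 0.348
grasp_force: 0.0
```

Request:
send_rows(fingers=[0, 0, 0, 0, 0], xyz=[[0.8, 0.23, -0.2], [0.8, 0.23, -0.2], [0.8, 0.23, 0], [0.8, 0.23, 0], [0.8, 0.23, 0]], turn=[0, 0, 0, 0, 0])

```text
t: 8.9
eef_pos: [0.5014, 0.0173, 0.1677]
ee_rot: [[-0.078, 0.997, 0.002], [0.997, 0.078, 0.0], [0.0, 0.002, -1.0]]
ft_force: [0.5, 0.2, 0.5]
grip_width: 0.501
grasp_force: 0.0
```

Request:
send_rows(fingers=[0, 0, 0, 0, 0], xyz=[[0.8, 0.23, 0], [0.8, 0.23, 0], [0.8, 0.23, 0], [0.8, 0.23, 0], [0.8, 0.23, 0]], turn=[0, 0, 0, 0, 0])

```text
t: 9.32
eef_pos: [0.518, 0.099, 0.1675]
ee_rot: [[-0.078, 0.997, 0.002], [0.997, 0.078, 0.001], [0.001, 0.002, -1.0]]
ft_force: [-0.2, 0.6, -0.6]
grip_width: 0.502
grasp_force: 0.0
```

Request:
send_rows(fingers=[0, 0, 0, 0, 0], xyz=[[0.8, 0.23, 0], [0.8, 0.23, 0], [0.8, 0.23, 0], [0.6, 0.2, 0], [0, 0, 0]], turn=[0, 0, 0, 0, 0])

```text
t: 9.73
eef_pos: [0.531, 0.1623, 0.1675]
ee_rot: [[-0.082, 0.997, 0.002], [0.997, 0.082, 0.003], [0.003, 0.002, -1.0]]
ft_force: [0.2, -0.3, 0.3]
grip_width: 0.5
grasp_force: 0.0
```

```bash
cat > w2.py <<'E'
from h import *
im,d,P=cam("top"); Q=P[160:240,262:345].reshape(-1,3); Q=Q[(Q[:,2]>.04)&(Q[:,2]<.062)]
a=np.radians(4.9);R=np.array([[np.cos(a),-np.sin(a)],[np.sin(a),np.cos(a)]]);L=(Q[:,:2]-[0.623,-.052])@R
print("bar/front hist",np.histogram(L[:,0],np.arange(-.16,-.05,.005)))
cv2.imwrite("pics/top2.png",im[60:260,130:430]); np.save("top2.npy",P)
im,d,P=cam("wrist"); cv2.imwrite("pics/w2.png",im); np.save("w2.npy",P)
s=observe();print(s["t"],s["eef_pos"])
Q=P.reshape(-1,3); m=(np.hypot(Q[:,0]-.554,Q[:,1]-.243)<.06)
D=Q[m&(Q[:,2]>.009)&(Q[:,2]<.018)];H=Q[m&(Q[:,2]>.021)&(Q[:,2]<.032)]
print("disc",len(D),cv2.minEnclosingCircle(D[:,:2].astype(np.float32)),"hub",len(H),cv2.minEnclosingCircle(H[:,:2].astype(np.float32)),np.median(H,0))
E
python3 w2.py
```

```text
bar/front hist (array([ 0,  0,  0, 82, 98, 26, 21, 25, 18, 24, 22, 30, 81,  1, 94,  0,  0,
        0,  0,  0,  0]), array([-0.16 , -0.155, -0.15 , -0.145, -0.14 , -0.135, -0.13 , -0.125,
       -0.12 , -0.115, -0.11 , -0.105, -0.1  , -0.095, -0.09 , -0.085,
       -0.08 , -0.075, -0.07 , -0.065, -0.06 , -0.055]))
9.8333 [0.53068434 0.15864613 0.16666902]
disc 5299 ((0.5539793372154236, 0.2410135567188263), 0.03721623867750168) hub 231 ((0.5540595054626465, 0.24091170728206635), 0.008033922873437405) [0.55396895 0.24073151 0.02559966]
```

View pics/top2.png

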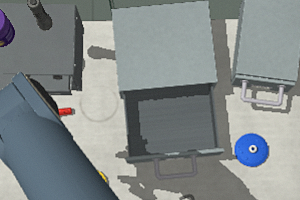

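View pics/w2.png

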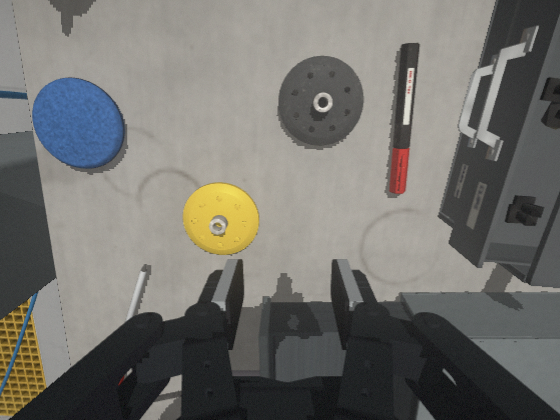

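The drawer is open to about 140 mm and empty. The dark plate is ahead of the gripper, with its hub at (323,102) in the wrist view.

Request:
send_rows(fingers=[0, 0, 0, 0, 0], xyz=[[0.8, 0.3, 0], [0.8, 0.3, 0.3], [0.8, 0.3, 0.4], [0.8, 0.3, 0.4], [0.8, 0.3, 0.4]], turn=[0, 0, 0, 0, 0])

```text
t: 10.25
eef_pos: [0.555, 0.2393, 0.136]
ee_rot: [[-0.075, 0.997, 0.0], [0.997, 0.075, -0.001], [-0.001, -0.0, -1.0]]
ft_force: [0.5, -0.2, 0.4]
grip_width: 0.498
grasp_force: 0.0
```

Request:
send_rows(fingers=[0, 0, 0, 0, 0], xyz=[[0, 0, 0.9], [0, 0, 0.9], [0, 0, 0.9], [0, 0, 0.9], [0, 0, 0.5]], turn=[0, 0, 0, 0, 0])

```text
t: 10.67
eef_pos: [0.5539, 0.2381, 0.0523]
ee_rot: [[-0.075, 0.997, -0.003], [0.997, 0.075, -0.002], [-0.002, -0.003, -1.0]]
ft_force: [-0.8, -1.2, 0.7]
grip_width: 0.497
grasp_force: 0.0
```

Request:
send_rows(fingers=[0, 0, 0, 0, 0], xyz=[[0, 0, 0], [0, 0, 0], [0, 0, 0], [0, 0, 0], [0, 0, 0]], turn=[0, 0, 0, 0, 0])

```text
t: 11.08
eef_pos: [0.5552, 0.2407, 0.0554]
ee_rot: [[-0.077, 0.997, 0.002], [0.997, 0.077, 0.001], [0.0, 0.002, -1.0]]
ft_force: [-0.4, -0.2, -0.1]
grip_width: 0.501
grasp_force: 0.0
```

Request:
send_rows(fingers=[0.2, 0.2, 0.2, 0.2, 0.2], xyz=[[0, -0.05, 0.6], [0, 0, 0.6], [0, 0, 0.5], [0, 0, 0.2], [0, 0, 0]], turn=[0, 0, 0, 0, 0])

```text
t: 11.5
eef_pos: [0.5526, 0.24, 0.0144]
ee_rot: [[-0.077, 0.997, -0.003], [0.997, 0.077, -0.001], [-0.001, -0.003, -1.0]]
ft_force: [-0.7, 0.4, -0.2]
grip_width: 0.402
grasp_force: 0.0
```

Request:
send_rows(fingers=[0.4, 0.6, 0.8, 1, 1], force=40, xyz=[[0, 0, 0], [0, 0, 0], [0, 0, 0], [0, 0, 0], [0, 0, 0]], turn=[0, 0, 0, 0, 0])

```text
t: 11.92
eef_pos: [0.5537, 0.2406, 0.0167]
ee_rot: [[-0.077, 0.997, 0.001], [0.997, 0.077, 0.0], [0.0, 0.001, -1.0]]
ft_force: [-1.1, 0.7, -0.4]
grip_width: 0.159
grasp_force: 39.0
```

Request:
send_rows(fingers=[1, 1, 1, 1, 1], xyz=[[0, 0, 0], [0, 0, 0], [0, 0, -0.2], [0, 0, -0.4], [0, 0, -0.4]], turn=[0, 0, 0, 0, 0])

```text
t: 12.33
eef_pos: [0.5533, 0.2403, 0.0367]
ee_rot: [[-0.077, 0.997, -0.001], [0.997, 0.077, -0.0], [-0.0, -0.001, -1.0]]
ft_force: [0.3, -0.6, -0.5]
grip_width: 0.157
grasp_force: 39.0
```

Request:
send_rows(fingers=[1, 1, 1, 1, 1], xyz=[[0, 0, -0.8], [0, 0, -1], [0, 0, -1], [0, 0, -1], [0, 0, -0.8]], turn=[0, 0, 0, 0, 0])

```text
t: 12.75
eef_pos: [0.5539, 0.2408, 0.1308]
ee_rot: [[-0.077, 0.997, 0.002], [0.997, 0.077, 0.001], [0.001, 0.002, -1.0]]
ft_force: [0.4, -0.0, -1.5]
grip_width: 0.16
grasp_force: 39.0
```

Request:
send_rows(fingers=[1, 1, 1, 1, 1], xyz=[[-0.4, 0.05, 0], [-0.7, 0.05, 0], [-0.8, 0.06, 0], [-0.8, 0.06, 0], [-0.8, 0.06, 0]], turn=[0, 0, 0, 0, 0])

```text
t: 13.17
eef_pos: [0.5638, 0.1679, 0.1267]
ee_rot: [[-0.076, 0.997, -0.003], [0.997, 0.076, -0.002], [-0.002, -0.003, -1.0]]
ft_force: [-0.5, 0.7, -1.6]
grip_width: 0.158
grasp_force: 39.1
```

Request:
send_rows(fingers=[1, 1, 1, 1, 1], xyz=[[-0.8, 0.06, 0], [-0.8, 0.06, 0], [-0.8, 0.06, 0], [-0.8, 0.06, 0], [-0.8, 0.06, 0]], turn=[0, 0, 0, 0, 0])

```text
t: 13.58
eef_pos: [0.5757, 0.0885, 0.1266]
ee_rot: [[-0.075, 0.997, -0.003], [0.997, 0.075, -0.002], [-0.001, -0.003, -1.0]]
ft_force: [0.6, 0.5, -1.0]
grip_width: 0.161
grasp_force: 39.1
```

Request:
send_rows(fingers=[1, 1, 1, 1, 1], xyz=[[-0.8, 0.06, 0], [-0.8, 0.06, 0], [-0.8, 0.06, 0], [-0.8, 0.06, 0], [-0.8, 0.06, 0]], turn=[0, 0, 0, 0, 0])

```text
t: 14.0
eef_pos: [0.5875, 0.0094, 0.1266]
ee_rot: [[-0.075, 0.997, -0.003], [0.997, 0.075, -0.001], [-0.001, -0.003, -1.0]]
ft_force: [0.1, -0.6, -1.6]
grip_width: 0.159
grasp_force: 39.1
```

Request:
send_rows(fingers=[1, 1, 1, 1, 1], xyz=[[-0.8, 0.06, 0], [-0.7, 0.06, 0], [-0.7, 0.05, 0], [-0.5, 0, 0], [0, 0, 0]], turn=[0, 0, 0, 0, 0])

```text
t: 14.42
eef_pos: [0.5961, -0.0449, 0.1276]
ee_rot: [[-0.073, 0.997, -0.001], [0.997, 0.073, -0.002], [-0.002, -0.001, -1.0]]
ft_force: [0.1, -0.6, -1.2]
grip_width: 0.157
grasp_force: 39.1
```

Run:
```python
from h import *
im,d,P=cam("scene"); cv2.imwrite("pics/s3.png",cv2.resize(im[90:270,150:400],(750,540)))
s=observe();p=np.array(s["eef_pos"]);R=np.array(s["ee_rot"]);print(s["t"],p,s["grasp_force"],s["grip_width"]);print((R.T@(np.array([.598,-.054,.0315])-p)/.02).round(2))
```

```text
14.4667 [ 0.59607544 -0.04270305  0.12782099] 39.05344247817993 0.15596227603586132
[-0.57  0.06  4.82]
```

View pics/s3.png

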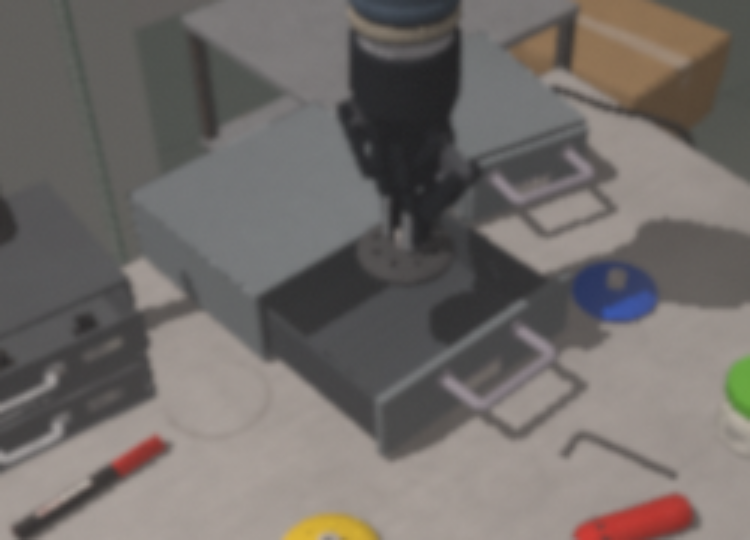

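The plate hangs level at about (405,255) in the crop, over the open drawer, and the narrow drawer is shut. I'm lowering it now.

Request:
send_rows(fingers=[1, 1, 1, 1, 1], xyz=[[-0.4, 0, 0.2], [-0.15, 0, 0.6], [0, 0, 0.9], [0, 0, 0.9], [0, 0, 0.6]], turn=[0, 0, 0, 0, 0])

```text
t: 14.88
eef_pos: [0.5958, -0.0518, 0.0618]
ee_rot: [[-0.078, 0.997, -0.003], [0.997, 0.078, 0.0], [0.0, -0.003, -1.0]]
ft_force: [-0.0, -0.2, -1.0]
grip_width: 0.163
grasp_force: 39.1
```

Request:
send_rows(fingers=[1, 1, 1, 1, 1], xyz=[[0, 0, 0.4], [0, 0, 0.3], [0, 0, 0.3], [0, 0, 0], [0, 0, 0]], turn=[0, 0, 0, 0, 0])

```text
t: 15.3
eef_pos: [0.5975, -0.0519, 0.0445]
ee_rot: [[-0.077, 0.997, 0.001], [0.997, 0.077, -0.0], [-0.0, 0.001, -1.0]]
ft_force: [0.2, 0.0, -1.3]
grip_width: 0.156
grasp_force: 39.1
```

Request:
send_rows(fingers=[1, 1, 1, 1, 1], xyz=[[0, 0, 0], [0, 0, 0], [0, 0, 0], [0, 0, 0], [0, 0, 0]], turn=[0, 0, 0, 0, 0])

```text
t: 15.72
eef_pos: [0.5973, -0.0521, 0.0446]
ee_rot: [[-0.077, 0.997, 0.001], [0.997, 0.077, -0.0], [-0.0, 0.001, -1.0]]
ft_force: [0.2, 0.1, -1.5]
grip_width: 0.158
grasp_force: 39.1
```

Next is about 13.5 mm further down, in small steps.

Request:
send_rows(fingers=[1, 1, 1, 1, 1], xyz=[[0, 0, 0.25], [0, 0, 0.2], [0, 0, 0.15], [0, 0, 0.05], [0, 0, 0]], turn=[0, 0, 0, 0, 0])

```text
t: 16.13
eef_pos: [0.597, -0.052, 0.0309]
ee_rot: [[-0.077, 0.997, -0.001], [0.997, 0.077, -0.0], [0.0, -0.001, -1.0]]
ft_force: [-0.1, 0.1, -1.3]
grip_width: 0.16
grasp_force: 39.0
```

Request:
send_rows(fingers=[1, 1, 1, 1, 1], xyz=[[0, 0, 0.03], [0, 0, 0.02], [0, 0, 0], [0, 0, 0], [0, 0, 0]], turn=[0, 0, 0, 0, 0])

```text
t: 16.55
eef_pos: [0.5973, -0.052, 0.0306]
ee_rot: [[-0.077, 0.997, 0.0], [0.997, 0.077, -0.0], [-0.0, 0.0, -1.0]]
ft_force: [-0.2, 0.5, 1.7]
grip_width: 0.16
grasp_force: 39.3
```

Upward force has appeared, so the plate is touching the floor. I'm releasing slowly, then lifting.

Request:
send_rows(fingers=[0.6, 0.5, 0.4, 0.3, 0.2], xyz=[[0, 0, 0], [0, 0, 0], [0, 0, 0], [0, 0, 0], [0, 0, 0]], turn=[0, 0, 0, 0, 0])

```text
t: 16.97
eef_pos: [0.5972, -0.0521, 0.0302]
ee_rot: [[-0.077, 0.997, 0.0], [0.997, 0.077, -0.0], [-0.0, 0.0, -1.0]]
ft_force: [0.8, 0.1, -0.8]
grip_width: 0.399
grasp_force: 0.0
```

Request:
send_rows(fingers=[0.2, 0.2, 0.2, 0.2, 0.2], xyz=[[0, 0, -0.3], [0, 0, -0.6], [0, 0, -1], [0, 0, -1], [0, 0, -1]], turn=[0, 0, 0, 0, 0])

```text
t: 17.38
eef_pos: [0.5974, -0.0518, 0.1102]
ee_rot: [[-0.077, 0.997, 0.001], [0.997, 0.077, 0.0], [0.0, 0.001, -1.0]]
ft_force: [0.7, -0.8, -0.1]
grip_width: 0.401
grasp_force: 0.0
```

Request:
send_rows(fingers=[0.2, 0.2, 0.2, 0.2, 0.2], xyz=[[0, 0, -1], [0, 0, -1], [0, 0, -1], [0, 0, -0.5], [0, 0, 0]], turn=[0, 0, 0, 0, 0])

```text
t: 17.8
eef_pos: [0.5989, -0.0517, 0.1818]
ee_rot: [[-0.077, 0.997, 0.006], [0.997, 0.077, -0.001], [-0.001, 0.006, -1.0]]
ft_force: [0.7, 0.1, -1.3]
grip_width: 0.405
grasp_force: 0.0
```

Request:
send_rows(fingers=[0.2, 0.2, 0.2, 0.2, 0.2], xyz=[[-0.8, 0, 0], [-0.8, 0, 0], [-0.8, 0, 0], [-0.8, 0, 0], [0, 0, 0]], turn=[0, 0, 0, 0, 0])

```text
t: 18.22
eef_pos: [0.6014, -0.1204, 0.1768]
ee_rot: [[-0.071, 0.997, -0.002], [0.997, 0.071, -0.002], [-0.002, -0.002, -1.0]]
ft_force: [-0.3, -1.0, -0.2]
grip_width: 0.405
grasp_force: 0.0
```

Run:
```python
from h import *
im,d,P=cam("wrist"); cv2.imwrite("pics/w4.png",im)
s=observe();print(s["t"],s["eef_pos"])
a=np.radians(4.9);R=np.array([[np.cos(a),-np.sin(a)],[np.sin(a),np.cos(a)]])
Q=P.reshape(-1,3); L=(Q[:,:2]-[.4835,-.064])@R
m=(np.hypot(L[:,0]-.115,L[:,1])<.06)
D=m&(Q[:,2]>.023)&(Q[:,2]<.032);H=m&(Q[:,2]>.035)&(Q[:,2]<.046)
print("disc",D.sum(),cv2.minEnclosingCircle(L[D].astype(np.float32)),"z",np.percentile(Q[D,2],[5,50,95]),"hub",H.sum(),np.median(L[H],0),np.median(Q[H,2]))
b=(np.abs(L[:,0])<.012)&(np.abs(L[:,1])<.035)&(Q[:,2]>.045)&(Q[:,2]<.065);print("bar",b.sum(),np.median(L[b],0))
```

```text
18.2667 [ 0.60137446 -0.11782832  0.17703592]
disc 5296 ((0.11438439041376114, 0.00250117271207273), 0.03722764551639557) z [0.02354786 0.02669286 0.02864691] hub 218 [0.11451352 0.00250209] 0.039612833287866606
bar 1291 [0.00210589 0.00307562]
```

View pics/w4.png

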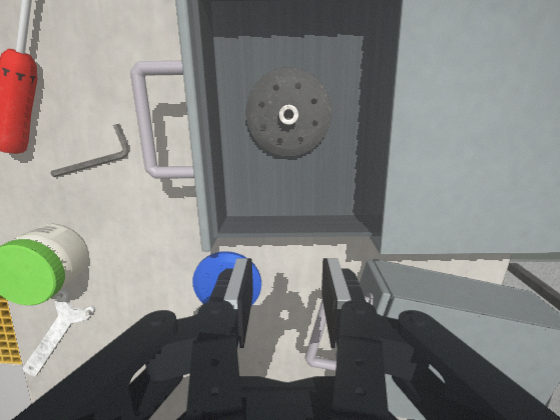

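The plate lies flat in the open drawer with its hub at (288,114), 0.112 m behind the handle and on the middle line. The narrow drawer is shut and the gripper is clear of everything.

Request:
send_rows(fingers=[0.2, 0.2, 0.2, 0.2, 0.2], xyz=[[0, 0, 0], [0, 0, 0], [0, 0, 0], [0, 0, 0], [0, 0, 0]], turn=[0, 0, 0, 0, 0])

```text
t: 18.68
eef_pos: [0.6021, -0.115, 0.1784]
ee_rot: [[-0.078, 0.997, 0.0], [0.997, 0.078, 0.0], [0.0, 0.0, -1.0]]
ft_force: [0.4, 0.5, -1.3]
grip_width: 0.403
grasp_force: 0.0
```

```bash
python3 -c "
from workcell import *
print(job_done())"
```

```text
the job is handed in; nothing more can be done
None
```

I handed the job in at about 19 s (no verdict came back): by my last measurements the wide drawer is open about 140 mm, the backing plate lies flat inside it on the middle line about 112 mm behind the handle, and the narrow drawer is shut.

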